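# Turn the noodle cooker down and hang its basket up to drain

## Task

The noodles are done: first turn the dial on the cooker's sloping front panel until its white pointer points at the red tab on the scale. Then pick up the steel basket and hang it by its handle on the hook of the drain stand, hanging freely and still. Leave the mug, the bottle and the jar where they are.

Things in the scene. Friction and masses are not known exactly. Their poses are not given: they have to be found in the camera images.
- cooker: fixed white noodle cooker, 360 x 240 mm, 150 mm high, steel lid on top (its knob up to 190 mm). Origin on the counter straight below the dial's centre; x points from the sloping front panel to the cooker's back, z up. The panel slopes 28 degrees from level, facing up and to -x, and reaches 75 mm up and down the slope from the dial's centre, which lies 115 mm above the counter
- dial_grip (a point): grip point on the dial's axis, 31 mm off the panel. The dial is a grey disc 68 mm across (top 8 mm off the panel) with a black grip bar on it, 52 long, 14 wide, from 8 to 40 mm off the panel. Turns with the dial: z is the dial's axis, out of the panel; x runs along the bar to the pointer end; fingers close along y
- pointer (a point): end of the dial's white pointer line, 36 mm from the axis, 4 mm off the panel, turning with the dial (the white line is also on the bar, on its pointer half)
- mark (a point): inner end of the red tab (14 x 6 mm, flat on the panel, outside the dial), 36 mm from the dial's axis, 4 mm off the panel: the pointer must come to this point. The tab stays where it is
- dial (a joint): dial angle, rad: 0 with the pointer straight up the slope, growing clockwise as seen from in front of the panel; stops at -2.4 and 2.4; stiff enough to stay where left (0.05 N m)
- tab (a joint): angle of the red tab, same zero and sense as the dial's: pointer on tab when both are equal
- basket: loose round steel basket, rim 100 mm across, 65 mm high, 0.2 kg. A rigid arched handle of 6 mm wire spans the mouth along the basket's y; on top of the arch a black grip block, 16 (x) x 32 (y) mm, from 142 to 194 mm above the underside. Origin at the centre of the underside, z up. Pinch the block along x, about 180 mm above the underside, so the fingers stay clear of the hook
- crown (a point): underside of the handle's arch at its middle, 137 mm above the basket's underside; 70 mm of free height between it and the rim
- stand: fixed drain stand: aluminium tray 150 x 120 x 18 mm with a post (14 mm thick, 262 mm high) 80 mm from the origin along the stand's +x, and a hook of 8 mm bar that runs from the post towards -x. Origin on the counter straight below the low point of the hook
- hook_seat (a point): top of the hook bar at its low point, 235 mm above the counter, where the handle's arch must come to rest (the wire across the bar: basket y along the stand's y). The hook's upturned tip is 42 mm from here along the stand's -x, its top 19 mm higher
- mug: bystander: blue mug, 80 mm across, 90 mm high; origin at the centre of the underside
- bottle: bystander: green bottle, 60 mm across, 170 mm high; origin at the centre of the underside
- jar: bystander: amber jar with black cap, 70 mm across, 100 mm high; origin at the centre of the underside
Mind the look-alikes: they are no part of the job. What is shaped like the basket but blue or yellow is not meant.

How it is judged:
By the outcome, as a careful person would: the job done as asked, in the order asked, and still so for the second after the job is handed in, with the robot touching nothing.
It also fails if it takes over 72 s, if anything falls off the work surface, if the arm or the gripper's body presses on something with over 40 N, if the wrist force passes 120 N, or if a joint passes its speed limit or range.

## Robot

A 6-joint arm with a two-finger parallel gripper is mounted at the origin on the work surface. World frame = base frame: x ahead of the robot, y to its left, z up, the work surface at z = 0. Lengths are in mm, angles in rad, forces in N, time in s.
With the tool pointing down it reaches from about 375 to 750 mm from the base axis. Payload 9 kg.
Tool frame: the origin (TCP) lies on the front face of the gripper's body, between the roots of the fingers; the fingertips stand 73 mm ahead of it and the grasp point (between the pads) lies 54 mm ahead of it (bot.tip_reach is the z of the fingertips in the tool frame, in mm); z points along the fingers, y is the line along which they close (so a half turn about z gives the same grasp; the last joint's range is limited). The gripper opens to 85 mm and grips with 20 to 120 N. Pads are 22 mm wide; open, the fingers measure 114 mm over their backs; the gripper's body (76 mm by 85 mm) begins 54 mm behind the grasp point. The pads swing forward as they close: fully open they stand 13 mm farther back than shut.
Start: joints at [-1.324, 0.104, 0.097, 1.564, 0, 1.353], TCP at [268.959, -536.367, 303.931] pointing down, gripper open.
Joint ranges: [-2.99, 2.99], [-0.84, 1.86], [-1.1, 1.16], [-1.84, 2.11], [-1.51, 1.56], [-3.14, 3.14]. Speed limits (rad/s): [2.22, 2.22, 2.57, 3.14, 3.14, 3.14].

## Interface

Orientations are given as a rotation vector (axis times angle).
In Python, from cell import bot, imaging gives the robot as it stands.
- The arm moves only by the tool jog_arm, never from a script. Its argument "plan" is one flat list of numbers, 5 for each row, row after row: the finger opening in mm, from 0 to 85.4, then the shift along the world's x, y, z in units of 30 mm (1.0 is 30 mm), then the turn about the world's z in degrees. A call has 1 to 10 rows; each row shifts and turns the commanded pose from where the row before left it; what a row does not reach is not made up. A row lasts 1/10 s, in which the tool goes at most 50 mm and 8.59 degrees, less where a joint would pass 70% of its speed; a pose out of reach is approached as far as the arm can. A call is refused whole if a number of a shift passes 1 or a number of a turn 8.59, either way. A call with a gripper value outside its range is refused whole. The fingers move at their own pace and stop on an object; "newtons" is the grip in N (left out, the last holds). Time passes only in rows, so rows that do not move let the fingers close. It gives the time, the measured TCP pose, the force, the opening and the grip force at its end, in the units of the state.
- bot.sense(): the state, without advancing time (a new reading comes with each control period).
- imaging.grab_frame(name): name is "scene" or "top"; returns (picture, depth): 400x640x3 uint8, red, green, blue; 400x640 float32, mm along the optical axis (not along the pixel's ray), 0 where there is no reading.
- imaging.calibration(name): a dict with "vertical_fov" (degrees; the focal length in pixels is half the picture's height over the tangent of half this angle, whatever the lens; pixels are square), "cx", "cy" (the principal point, pixels), "dist" ([k1, k2, p1, p2, k3] as OpenCV has them; the pictures are not rectified), "position" and "rotation" of the camera in the world. Camera axes: x right, y up, looking along -z (the intrinsics and any distortion apply to the point x, -y, -z); pixel columns grow to the right and rows downward; lengths in mm; the calibration is good to about 2 mm. A picture is of the moment at which its call begins. calibration takes no time and is no camera call.
- bot.job_done(): hands the job in; it is judged then, once.
The state is a dict: "time_s": time; "joint_positions": joint angles; "qvel": joint speeds; "joint_efforts": joint torques, N m; "ee_pos": TCP position; "eef_rot": TCP orientation; "force": force on the tool from outside, world axes, zero at the start; "moment": the same for the moment, N m; "grip_width": opening from 0.0 (shut) to 1.0 (fully open); "finger_force": force on a finger pad.
Only numpy, scipy, OpenCV 4.12 (cv2) and the standard library are available. Lean on these libraries where they do the work, as an engineer would, in place of code of your own. Each camera call takes 0.05 s, during which the arm holds its last target. There are 200 camera calls.

## Working session

There is one attempt and no reset: what is moved stays moved. The work goes in short steps, Python scripts to look and compute and a tool call to move; the robot and the scene stay as the last step left them, time stands still between calls to the robot, and variables do not carry over. Pictures are saved under pics/ and viewed, at most 10 in all, crops included, and the job is handed in when it is done.

Besides the shell and the picture viewer there is one more tool, called by a JSON object that holds its "fn" and its "kwargs", one argument or row to a line. jog_arm: Moves the arm, as the interface text tells. Its arguments: {"type":"object","properties":{"plan":{"type":"array","items":{"type":"number"}},"newtons":{"type":"number"}},"required":["plan"]}

```bash
ls; mkdir -p pics; cat > h.py <<'E'
import numpy as np, cv2
from cell import bot, imaging
def K(c):
    f=200/np.tan(np.radians(c["vertical_fov"])/2)
    return np.array([[f,0,c["cx"]],[0,f,c["cy"]],[0,0,1.]])
def rot(c):
    R=np.array(c["rotation"],float)
    return R if R.shape==(3,3) else cv2.Rodrigues(R)[0]
def rays(name,uv):
    c=imaging.calibration(name)
    p=cv2.undistortPoints(np.array(uv,float).reshape(-1,1,2),K(c),np.array(c["dist"],float)).reshape(-1,2)
    d=np.c_[p[:,0],-p[:,1],-np.ones(len(p))]
    return np.array(c["position"],float),d@rot(c).T
def on_z(name,uv,z):
    o,d=rays(name,uv); return o+d*((z-o[2])/d[:,2])[:,None]
def on_depth(name,uv,depth):
    o,d=rays(name,uv); return o+d*np.array([depth[int(v),int(u)] for u,v in uv])[:,None]
def cloud(name,depth):
    v,u=np.mgrid[0:400,0:640]; o,d=rays(name,np.c_[u.ravel(),v.ravel()])
    return (o+d*depth.ravel()[:,None]).reshape(400,640,3)
E
python3 - <<'E'
from h import *
for n in("scene","top"):
    p,d=imaging.grab_frame(n); cv2.imwrite(f"pics/{n}0.png",p[:,:,::-1]); np.save(f"{n}0.npy",d)
    print(n,imaging.calibration(n),(d>0).mean())
print(bot.sense(),bot.tip_reach)
E
```

```text
pics
scene {'vertical_fov': 56.09924481622561, 'cx': 321.0428450471107, 'cy': 206.52566746904395, 'dist': array([-0.06613459,  0.        ,  0.        ,  0.        ,  0.        ]), 'position': array([ 977.38363337, -758.60502013,  992.89009023]), 'rotation': array([0.76922127, 0.2255632 , 0.52711079])} 0.995578125
top {'vertical_fov': 53.66683299007309, 'cx': 324.9079349017698, 'cy': 202.5959042443214, 'dist': array([0.01214229, 0.        , 0.        , 0.        , 0.        ]), 'position': array([ 415.66227634,  -35.7074853 , 1157.88714775]), 'rotation': array([ 0.07860971, -0.09417432, -1.54326536])} 0.996125
{'time_s': 0.1, 'joint_positions': array([-1.32369304e+00,  1.04640329e-01,  9.66024842e-02,  1.56388963e+00,
        1.04371627e-05,  1.35308135e+00]), 'qvel': array([-0.00051127, -0.00162314,  0.00132927, -0.00045886, -0.00018395,
       -0.00181401]), 'joint_efforts': array([ 5.61556648e-03, -5.58206534e+01,  5.04720926e+01,  1.31487788e-02,
       -3.32669606e-04,  2.65490780e-05]), 'ee_pos': array([ 268.91092192, -536.15026426,  303.23011221]), 'eef_rot': array([-3.05602810e+00, -7.23319071e-01,  9.71141331e-06]), 'force': array([-0.28711059,  0.23586278, -0.64665923]), 'moment': array([ 0.02142959, -0.02032818, -0.0541117 ]), 'finger_force': 0.0, 'grip_width': 1.0000347746025535} 72.6
```

View pics/scene0.png

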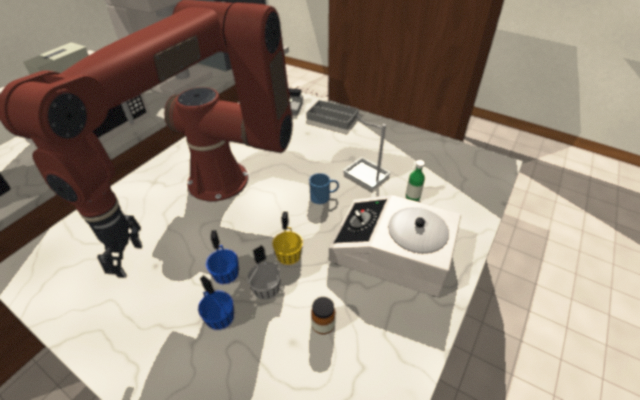

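View pics/top0.png

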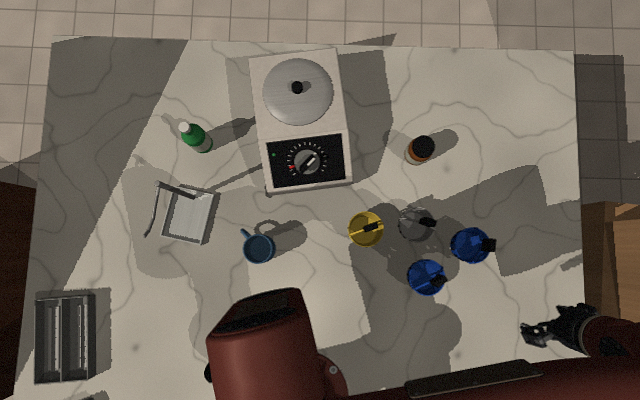

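The scene holds the cooker at top (305,115), with its dial at (307,161), and the drain stand at (188,213). The mug is at (258,248), the bottle at (195,137) and the jar at (420,150).

Basket candidates in the top picture: yellow (366,228), blue (470,245), blue (427,277) and bare grey steel (415,223). In the scene picture the grey one is at (265,280). The grey one is meant, because it is the only uncoloured steel one. I'll confirm it in a crop.

```bash
python3 - <<'E'
import cv2,numpy as np
t=cv2.imread("pics/top0.png"); s=cv2.imread("pics/scene0.png")
a=cv2.resize(t[125:195,260:355],None,fx=4.2,fy=4.2,interpolation=cv2.INTER_CUBIC)
b=cv2.resize(t[190:260,375:470],None,fx=4.2,fy=4.2,interpolation=cv2.INTER_CUBIC)
c=cv2.resize(s[190:260,325:420],None,fx=4.2,fy=4.2,interpolation=cv2.INTER_CUBIC)
d=cv2.resize(s[235:305,225:320],None,fx=4.2,fy=4.2,interpolation=cv2.INTER_CUBIC)
cv2.imwrite("pics/crop1.png",np.vstack([np.hstack([a,b]),np.hstack([c,d])]))
E
```

```text
(no output)
```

View pics/crop1.png

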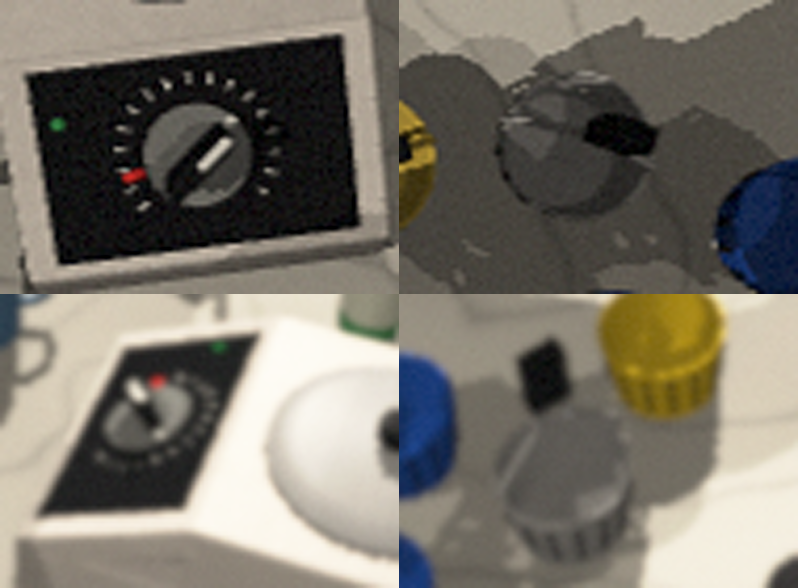

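The crops confirm the grey steel basket with its black block, at top (415,223). On the dial, the pointer dot is at about top (315,153.5), up and to the right, and the tab's inner end is at about (294.5,167), to the left. Next I'll measure.

```bash
cat > m.py <<'E'
from h import *
t=cv2.imread("pics/top0.png"); d=np.load("top0.npy"); C=cloud("top",d)
s=cv2.imread("pics/scene0.png"); ds=np.load("scene0.npy"); Cs=cloud("scene",ds)
np.set_printoptions(precision=1,suppress=True)
# panel plane
m=np.zeros((400,640),np.uint8); m[136:188,268:343]=1
blk=(t.max(2)<60)&(m>0)
yy,xx=np.mgrid[0:400,0:640]; far=np.hypot(xx-307,yy-161)>24
P=C[blk&far]; P=P[(P[:,2]>60)&(P[:,2]<170)]
for _ in range(3):
    c=P.mean(0); n=np.linalg.svd(P-c)[2][2]; n*=np.sign(n[2]); r=(P-c)@n; P=P[abs(r)<2.5*r.std()+.5]
print("plane",c,n,"tilt",np.degrees(np.arccos(n[2])),"yaw",np.degrees(np.arctan2(-n[1],-n[0])),r.std())
cn=max(cv2.findContours((blk|((m>0)&~far)).astype(np.uint8),cv2.RETR_EXTERNAL,cv2.CHAIN_APPROX_NONE)[0],key=cv2.contourArea)
q=cv2.boxPoints(cv2.minAreaRect(cn)); ap=cv2.approxPolyDP(cn,6,True).reshape(-1,2)
def onpl(name,uv,off):
    o,dd=rays(name,uv); return o+dd*(((c+n*off-o)@n)/(dd@n))[:,None]
print("quad",ap.tolist()); W=onpl("top",ap,0); print(W, "mean",W.mean(0))
for nm,A in(("top",W),): 
    for i in range(len(A)): e=A[(i+1)%len(A)]-A[i]; print("edge",np.linalg.norm(e),np.degrees(np.arctan2(e[1],e[0])))
hsv=cv2.cvtColor(t,cv2.COLOR_BGR2HSV); hs=cv2.cvtColor(s,cv2.COLOR_BGR2HSV)
def red(h,win):
    x0,x1,y0,y1=win; k=np.zeros(h.shape[:2],bool); k[y0:y1,x0:x1]=1
    return np.argwhere(k&((h[...,0]<8)|(h[...,0]>172))&(h[...,1]>140)&(h[...,2]>90))[:,::-1]
for nm,h,w in(("top",hsv,(280,310,150,180)),("scene",hs,(340,380,200,230))):
    R=red(h,w); print(nm,"tab px",R.mean(0),len(R),onpl(nm,[R.mean(0)],2))
# grey disc
dm=((t.min(2)>75)&~far&(np.hypot(xx-307,yy-161)<17)).astype(np.uint8)
k=max(cv2.findContours(dm,cv2.RETR_EXTERNAL,cv2.CHAIN_APPROX_NONE)[0],key=cv2.contourArea)
hull=cv2.convexHull(np.vstack(cv2.findContours(dm,cv2.RETR_EXTERNAL,cv2.CHAIN_APPROX_NONE)[0]))
E=cv2.fitEllipse(hull); print("disc",E,onpl("top",[E[0]],8)-n*8)
print("dot",onpl("top",[(314.8,153.6)],4),onpl("scene",[(325+160/4.2,190+(435-294)/4.2)],4))
# stand & basket heights
for nm,(x0,x1,y0,y1),CC in(("stand",(140,222,175,245),C),):
    Q=CC[y0:y1,x0:x1].reshape(-1,3); print(nm,"post/hook hi",Q[Q[:,2]>200][::6][:40])
hi=(C[...,2]>135)&(C[...,2]<205); hi[:190]=0; hi[300:]=0; hi[:,:340]=0; hi[:,500:]=0
nb,l,st,ce=cv2.connectedComponentsWithStats(hi.astype(np.uint8))
for i in range(1,nb):
    if st[i,4]>8: print("hi",st[i],ce[i],C[l==i].mean(0),C[l==i].max(0))
E
python3 m.py
```

```text
plane [644.4  12.5 116.8] [-0.5 -0.1  0.9] tilt 28.07291658832617 yaw 9.078723421181834 1.8213359479600033
quad [[340, 136], [269, 142], [274, 187], [342, 178]]
[[706.1 -79.7 141.5]
 [683.6 105.9 145.2]
 [573.8  95.3  86.5]
 [603.7 -90.1  86.7]] mean [641.8   7.8 115. ]
edge 186.97741659114635 96.90578079321965
edge 125.00206800837728 -174.53535155423282
edge 187.8366775271024 -80.82370404362841
edge 116.56343903013654 5.777917246951656
top tab px [291.2 166.3] 13 [[627.2  48.2 112.9]]
scene tab px [362. 210.] 7 [[624.7  52.9 112. ]]
disc ((308.0882568359375, 161.43109130859375), (23.90157699584961, 33.450565338134766), 67.79350280761719) [[643.4   3.6 115.5]]
dot [[660.3 -14.4 127.4]] [[662.  -13.6 128.4]]
stand post/hook hi [[ 415.7  -35.7 1157.9]
 [ 554.5  340.4  261.6]
 [ 552.1  342.4  261.9]
 [ 555.7  337.4  240.8]
 [ 550.   338.   261.2]
 [ 555.2  337.2  229.3]
 [ 548.1  336.5  259. ]
 [ 553.3  335.9  226.5]
 [ 545.2  337.1  262.4]
 [ 549.4  334.1  236.2]
 [ 543.6  338.9  257.9]
 [ 548.1  336.9  228.9]
 [ 415.7  -35.7 1157.9]
 [ 544.4  338.1  237.1]
 [ 548.7  335.1  209.2]
 [ 5
[... 236 characters left out ...]
 [ 510.6  352.3  241.6]
 [ 508.4  347.7  241.4]
 [ 503.5  351.2  243.1]
 [ 501.7  348.5  238.2]
 [ 496.7  351.4  241.5]
 [ 494.7  347.8  238.6]
 [ 415.7  -35.7 1157.9]
 [ 487.6  354.4  238.2]
 [ 485.6  350.8  235.3]
 [ 480.6  356.3  237.8]
 [ 478.4  351.7  237.4]
 [ 415.7  -35.7 1157.9]
 [ 471.5  357.1  234.4]
 [ 469.4  352.7  233.4]
 [ 464.3  356.9  239. ]]
hi [418 217  20  10 144] [427.5 221.6] [ 483.3 -298.7  183.6] [ 495.6 -284.4  198.8]
hi [363 222  15  10  97] [369.9 226.7] [ 466.6 -155.5  190.2] [ 478.7 -141.   198.1]
hi [481 238  16  14 185] [488.7 244.7] [ 430.5 -450.2  180. ] [ 447.1 -443.6  199.1]
hi [430 274  18  14 159] [438.5 280.1] [ 341.5 -325.3  182.3] [ 355.3 -312.7  198.2]
```

{"fn": "jog_arm", "kwargs": {
  "plan": [44,0.6,0.9,0,5.2,44,0.6,0.9,0,5.2,44,0.6,0.9,0,5.2,44,0.6,0.9,0,5.2,44,0.6,0.9,0,5.2,44,0.6,0.9,0,5.2,44,0.6,0.9,0,5.2,44,0.6,0.9,0,5.2,44,0.6,0.9,0,5.2,44,0.6,0.9,0,5.2],
  "newtons": 20
}}

```text
time_s: 1.1
ee_pos: [449.4, -265.1, 303.6]
eef_rot: [-2.427, -1.995, 0.0]
force: [0.3, -0.7, -0.1]
grip_width: 0.516
finger_force: 0.0
```

{"fn": "jog_arm", "kwargs": {
  "plan": [44,0.6,0.9,0,5.2,44,0.6,0.9,0,5.2,44,0.6,0.9,0,5.2,44,0.6,0.9,0,5.2,44,0.6,0.9,0,5.2,44,0.6,0.9,0,5.2,44,0.6,0.9,0,5.2,44,0.6,0.9,0,5.2,44,0.6,0.9,0,5.2,44,0,0,0,0]
}}

```text
time_s: 2.1
ee_pos: [612.0, -20.3, 303.0]
eef_rot: [-1.431, -2.796, -0.001]
force: [0.5, -0.0, -0.8]
grip_width: 0.517
finger_force: 0.0
```

{"fn": "jog_arm", "kwargs": {
  "plan": [44,0.63,0.9,0,4.2,44,0,0,-0.8,0,44,0,0,-0.8,0,44,0,0,-0.5,0,44,0,0,-0.4,0,44,0,0,-0.3,0,44,0,0,-0.2,0,44,0,0,0,0]
}}

```text
time_s: 2.9
ee_pos: [629.7, 3.5, 213.5]
eef_rot: [-1.337, -2.842, 0.0]
force: [-0.4, 0.7, -0.6]
grip_width: 0.514
finger_force: 0.0
```

```bash
python3 - <<'E'
from h import *
a,_=imaging.grab_frame("scene");b,_=imaging.grab_frame("top")
f=lambda im,x,y:cv2.resize(im[y:y+85,x:x+95,::-1],None,fx=4.2,fy=4.2,interpolation=cv2.INTER_CUBIC)
cv2.imwrite("pics/c2.png",np.hstack([f(a,310,170),f(b,260,115)]));print(bot.sense()["joint_positions"],bot.sense()["ee_pos"])
E
```

```text
[-2.01619865e-01  1.95801374e-01  3.55509029e-02  1.40959899e+00
  5.57593096e-05  6.77633129e-01] [630.08945732   3.50424697 214.63639672]
```

View pics/c2.png

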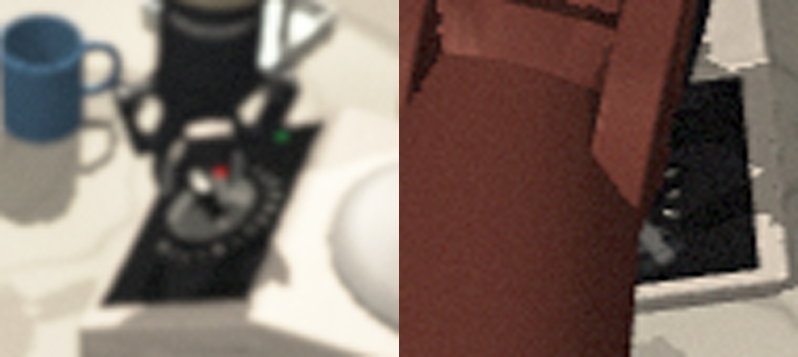

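The fingers stand on either side of the bar: scene crop fingers at (175,170) and (240,165), bar's white end at (200,183). I'll lower slightly and close.

{"fn": "jog_arm", "kwargs": {
  "plan": [44,0,0.07,-0.1,0,44,0,0,-0.05,0,5,0,0,0,0,5,0,0,0,0,5,0,0,0,0,5,0,0,0,0,5,0,0,0,0],
  "newtons": 20
}}

```text
time_s: 3.7
ee_pos: [629.6, 5.9, 209.6]
eef_rot: [-1.336, -2.843, -0.0]
force: [-4.0, 1.9, 3.2]
grip_width: 0.224
finger_force: 18.7
```

{"fn": "jog_arm", "kwargs": {
  "plan": [5,0,0,0,5,5,0,0,0,5,5,0,0,0,5,5,0,0,0,5,5,0,0,0,5,5,0,0,0,5,5,0,0,0,5,5,0,0,0,5,5,0,0,0,5,5,0,0,0,5]
}}

```text
time_s: 4.7
ee_pos: [629.8, 5.6, 210.0]
eef_rot: [0.005, 3.141, -0.0]
force: [-4.7, 0.3, 5.9]
grip_width: 0.166
finger_force: 19.3
```

{"fn": "jog_arm", "kwargs": {
  "plan": [5,0,0,0,5,5,0,0,0,5,5,0,0,0,5,5,0,0,0,5,5,0,0,0,5,5,0,0,0,5,5,0,0,0,5,5,0,0,0,5,5,0,0,0,5,5,0,0,0,5]
}}

```text
time_s: 5.7
ee_pos: [629.6, 5.5, 210.7]
eef_rot: [1.322, -2.849, 0.002]
force: [-9.3, 1.1, 10.3]
grip_width: 0.161
finger_force: 87.7
```

{"fn": "jog_arm", "kwargs": {
  "plan": [5,0,0,0,6,5,0,0,0,6,5,0,0,0,6,5,0,0,0,6,5,0,0,0,6,5,0,0,0,6,5,0,0,0,6,5,0,0,0,6,5,0,0,0,6,5,0,0,0,6]
}}

```text
time_s: 6.7
ee_pos: [628.8, 6.4, 213.6]
eef_rot: [2.572, -1.804, -0.0]
force: [-24.1, 5.4, 32.5]
grip_width: 0.16
finger_force: 89.6
```

{"fn": "jog_arm", "kwargs": {
  "plan": [44,0,0,0,0,44,0,0,0,0,44,0,0,0.2,0,44,0,0,0.5,0,44,0,0,1,0,44,0,0,1,0,44,-1,-1,0.5,0,44,-1,-1,0,0,44,-1,-1,0,0,44,-1,-1,0,0]
}}

```text
time_s: 7.7
ee_pos: [509.0, -115.3, 306.8]
eef_rot: [-2.568, 1.81, -0.003]
force: [-0.4, 0.8, 0.3]
grip_width: 0.517
finger_force: 0.0
```

```bash
python3 - <<'E'
from h import *
a,_=imaging.grab_frame("scene");b,_=imaging.grab_frame("top")
cv2.imwrite("pics/s3.png",a[:,:,::-1]);cv2.imwrite("pics/t3.png",b[:,:,::-1])
f=lambda im,x,y:cv2.resize(im[y:y+60,x:x+80,::-1],None,fx=5,fy=5,interpolation=cv2.INTER_CUBIC)
cv2.imwrite("pics/c3.png",np.hstack([f(a,325,195),f(b,270,130)]))
E
```

```text
(no output)
```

View pics/c3.png

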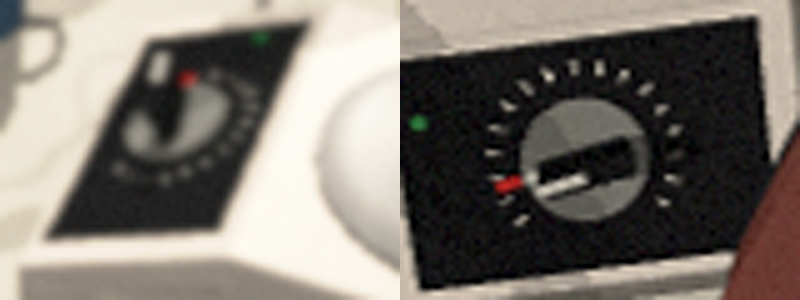

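The pointer dot, at about crop (531,178), lines up with the tab at about (509,186) in the top view. I'll check that with numbers, and measure the basket and stand too.

```bash
cat > m2.py <<'E'
from h import *
import sys
np.set_printoptions(precision=1,suppress=True)
tp=sys.argv[1]
t=cv2.imread(tp); hsv=cv2.cvtColor(t,cv2.COLOR_BGR2HSV)
y=np.radians(8);s,c_=np.sin(np.radians(28)),np.cos(np.radians(28))
n=np.array([-s*np.cos(y),-s*np.sin(y),c_]);u=np.array([c_*np.cos(y),c_*np.sin(y),s]);r=np.array([np.sin(y),-np.cos(y),0]);c=np.array([643,7,115.])
def onpl(uv,off):
    o,dd=rays("top",uv); p=o+dd*(((c+n*off-o)@n)/(dd@n))[:,None]-c; return np.c_[p@r,p@u]
yy,xx=np.mgrid[0:400,0:640]
g=(t.min(2)>75)&(np.hypot(xx-307,yy-161)<15.5); g|=0
hull=cv2.convexHull(np.argwhere(g)[:,::-1].astype(np.int32)); D=onpl(hull.reshape(-1,2),8)
A=np.c_[2*D,np.ones(len(D))]; x=np.linalg.lstsq(A,(D**2).sum(1),rcond=None)[0]; R=np.sqrt(x[2]+x[:2]@x[:2]); print("disc ctr(r,u)",x[:2],"R",R)
k=((hsv[...,0]<10)|(hsv[...,0]>170))&(hsv[...,1]>110)&(np.hypot(xx-292,yy-167)<8)
w=k*hsv[...,1].astype(float); tabpx=[(w*xx).sum()/w.sum(),(w*yy).sum()/w.sum()]
T=onpl([tabpx],2)[0]-x[:2]; 
wh=(t.min(2)>150)&(np.hypot(xx-307,yy-161)<17); nb,l,st,ce=cv2.connectedComponentsWithStats(wh.astype(np.uint8))
print("tab",tabpx,T,np.hypot(*T),np.degrees(np.arctan2(*T)))
for i in range(1,nb):
    for off in (8,40):
        q=onpl([ce[i]],off)[0]-x[:2]; print("white",ce[i],st[i,4],off,q,np.hypot(*q),np.degrees(np.arctan2(*q)))
    if st[i,4]>8:
        p=onpl(np.argwhere(l==i)[:,::-1],40); e=np.linalg.svd(p-p.mean(0))[2][0]; e*=-1 if e[0]>0 else 1; print("line dir",np.degrees(np.arctan2(*e)))
E
python3 m2.py pics/t3.png
python3 - <<'E'
from h import *
np.set_printoptions(precision=1,suppress=True)
for n,f in(("top","top0"),("scene","scene0")):
    C=cloud(n,np.load(f+".npy")); t=cv2.imread(f"pics/{f}.png")
    # basket block
    k=(t.max(2)<60)&(C[...,2]>140)&(C[...,2]<205)&(abs(C[...,0]-480)<60)&(abs(C[...,1]+297)<60)
    P=C[k]; top=P[P[:,2]>186]; print(n,"block",len(P),P.mean(0),"top",len(top),top.mean(0),(top.max(0)+top.min(0))/2,np.ptp(top,0))
    if len(top)>5: print(cv2.minAreaRect(top[:,:2].astype(np.float32)))
    k=(C[...,2]>55)&(C[...,2]<72)&(np.hypot(C[...,0]-480,C[...,1]+297)<75); Q=C[k]; print("rim",len(Q),Q.mean(0),Q.min(0),Q.max(0))
    k=(C[...,2]>225)&(C[...,2]<275)&(np.hypot(C[...,0]-480,C[...,1]-350)<150); Q=C[k]
    o=Q[np.argsort(Q[:,0])]; print("hook",len(Q)); print(o[::max(1,len(o)//25)])
    k=(C[...,2]>10)&(C[...,2]<26)&(np.hypot(C[...,0]-480,C[...,1]-320)<130); Q=C[k]; print("tray",len(Q),cv2.minAreaRect(Q[:,:2].astype(np.float32)))
E
```

```text
top block 142 [ 483.2 -298.4  183.5] top 92 [ 484.  -300.8  192.8] [ 484.3 -301.3  192.5] [19.3 33.9 12.5]
((484.35430908203125, -302.0272216796875), (34.524497985839844, 15.893427848815918), 78.30559539794922)
rim 165 [ 486.4 -303.3   63.2] [ 436.8 -351.9   55. ] [ 531.8 -251.2   70.8]
hook 261
[[429.1 365.7 254.3]
 [433.9 361.7 249.1]
 [438.6 359.5 244.5]
 [445.7 359.2 241. ]
 [450.7 359.1 231.5]
 [457.3 359.  238.1]
 [462.4 354.7 232.9]
 [469.1 358.9 235.2]
 [474.  360.7 231.7]
 [481.2 352.  231.8]
 [487.6 354.4 238.2]
 [494.2 350.3 243.6]
 [499.1 354.6 239.5]
 [505.7 350.8 244.4]
 [511.  346.2 239.7]
 [517.2 343.9 246.5]
 [524.1 349.  246.5]
 [528.8 342.3 246.9]
 [535.8 347.5 246.4]
 [540.3 342.6 248.1]
 [544.  342.6 254.3]
 [545.6 336.3 229.9]
 [547.8 338.1 260.4]
 [549.6 339.2 263.5]
 [551.4 334.5 253.1]
 [553.8 336.1 237.9]
 [557.2 341.6 259.1]]
tray 365 ((496.5428466796875, 352.1371765136719), (122.416015625, 149.9949188232422), 78.59942626953125)
scene block 142 [ 489.8 -307.8  174.6] top 50 [ 487.8 -306.6  191.4] [ 487.9 -305.2  191. ] [17.  28.2  9.8]
((486.3128356933594, 
[... 507 characters left out ...]
37.8 340.1 246.4]
 [544.4 335.4 242.8]
 [545.8 336.8 259.4]
 [547.7 340.5 262.2]
 [549.7 345.  260.4]
 [551.  334.4 258.2]
 [552.4 337.1 236.1]
 [552.9 340.5 251.3]
 [554.  336.3 258.2]
 [555.2 345.6 245.1]
 [556.4 336.5 237.8]
 [558.5 334.8 226.7]]
tray 210 ((497.16375732421875, 350.7890930175781), (125.7946548461914, 157.04837036132812), 76.72063446044922)Traceback (most recent call last):
  File "m2.py", line 11, in <module>
    g=(t.min(2)>75)&(np.hypot(xx-307,yy-161)<15.5); g|=0
                                                    ^^^^
numpy._core._exceptions._UFuncOutputCastingError: Cannot cast ufunc 'bitwise_or' output from dtype('int64') to dtype('bool') with casting rule 'same_kind'
```

```bash
sed -i 's/; g|=0//' m2.py; python3 m2.py pics/t3.png
```

```text
disc ctr(r,u) [-0.8  0.3] R 32.89213684771129
tab [np.float64(291.3274600162646), np.float64(166.57088641908376)] [-42.1 -11. ] 43.48889014593097 -104.7194361031669
white [296. 165.] 1 8 [-28.9  -6.4] 29.5589636975772 -102.54791569446418
white [296. 165.] 1 40 [-27.6   2.7] 27.723954228440086 -84.37355809064805
white [301.6 166.6] 11 8 [-14.5 -12.6] 19.20708011904293 -131.13317629006477
white [301.6 166.6] 11 40 [-13.7  -3.3] 14.047762655545585 -103.58646460316639
line dir -103.25117635959725
```

The dial is within about 1.5° of the tab, so that part is done. Next is the basket: centre (485.5,-303.5), with its x axis heading about -14°.

{"fn": "jog_arm", "kwargs": {
  "plan": [50,-0.1,-0.9,0,-4.8,50,-0.1,-0.9,0,-4.8,50,-0.1,-0.9,0,-4.8,50,-0.1,-0.9,0,-4.8,50,-0.1,-0.9,0,-4.8,50,-0.1,-0.9,0,-4.8,50,-0.1,-0.9,0,-4.8,50,0,0,0,0,50,0,0,0,0]
}}

```text
time_s: 8.7
ee_pos: [489.1, -303.5, 306.0]
eef_rot: [-1.935, 2.475, -0.0]
force: [0.6, -0.0, 0.8]
grip_width: 0.589
finger_force: 0.0
```

```bash
python3 - <<'E'
from h import *
s=bot.sense();r=s["eef_rot"];print(s["ee_pos"],"ydir",(2*np.degrees(np.arctan2(r[1],r[0]))-90)%180,s["joint_positions"])
E
```

```text
[ 489.09836088 -303.52146335  305.99151967] ydir 166.02433222794542 [-7.82599729e-01  2.96123512e-02  2.35090229e-02  1.56446507e+00
  2.32947898e-04 -2.10947461e+00]
```

{"fn": "jog_arm", "kwargs": {
  "plan": [50,-0.1,0,-0.5,0,50,0,0,-0.8,0,50,0,0,-0.6,0,50,0,0,-0.5,0,50,0,0,0,0,5,0,0,0,0,5,0,0,0,0,5,0,0,0,0,5,0,0,0,0,5,0,0,0,0],
  "newtons": 40
}}

```text
time_s: 9.7
ee_pos: [486.2, -303.8, 234.7]
eef_rot: [-1.935, 2.475, -0.003]
force: [-0.4, -0.8, 6.0]
grip_width: 0.177
finger_force: 47.0
```

{"fn": "jog_arm", "kwargs": {
  "plan": [5,0,0,0.2,0,5,0,0,0.5,0,5,0,0,0.8,0,5,0,0,0.8,0,5,0,0,1,0,5,0,0,1,0,5,0,0,1,0,5,0,0,1,0,5,0,0,0.8,0,5,0,0,0.4,0]
}}

```text
time_s: 10.7
ee_pos: [485.8, -303.1, 461.9]
eef_rot: [-1.934, 2.475, -0.005]
force: [-0.0, -0.1, -2.5]
grip_width: 0.18
finger_force: 46.0
```

{"fn": "jog_arm", "kwargs": {
  "plan": [5,0,0.3,0,0,5,-0.1,0.6,0,0,5,-0.1,0.8,0,0,5,-0.1,0.9,0,0,5,-0.1,0.9,0,0,5,-0.1,0.9,0,0,5,-0.1,0.9,0,0,5,-0.1,0.9,0,0,5,-0.1,0.9,0,0,5,-0.1,0.9,0,0]
}}

```text
time_s: 11.7
ee_pos: [458.1, -61.5, 457.8]
eef_rot: [1.935, -2.475, -0.002]
force: [0.7, -0.5, -2.3]
grip_width: 0.174
finger_force: 45.9
```

{"fn": "jog_arm", "kwargs": {
  "plan": [5,-0.2,0.9,0,0,5,-0.2,0.9,0,0,5,-0.2,0.9,0,0,5,-0.2,0.9,0,0,5,-0.2,0.9,0,0,5,-0.2,0.9,0,0,5,-0.2,0.9,0,0,5,-0.2,0.9,0,0,5,-0.1,0.9,0,0,5,0,0.9,0,0]
}}

```text
time_s: 12.7
ee_pos: [406.6, 208.2, 458.1]
eef_rot: [1.935, -2.474, -0.001]
force: [0.5, 0.3, -2.6]
grip_width: 0.181
finger_force: 45.9
```

{"fn": "jog_arm", "kwargs": {
  "plan": [5,-0.1,0.9,0,0.5,5,-0.1,0.9,0,0.5,5,-0.1,0.8,0,0.5,5,-0.1,0.7,0,0.5,5,0,0.6,0,0.5,5,0,0.5,0,0,5,0,0.3,0,0,5,0,0,0,0,5,0,0,0,0]
}}

```text
time_s: 13.6
ee_pos: [395.8, 347.5, 458.2]
eef_rot: [1.988, -2.432, -0.0]
force: [-1.3, -0.9, -2.7]
grip_width: 0.178
finger_force: 45.8
```

```bash
cat > w.py <<'E'
from h import *
s=bot.sense();r=s["eef_rot"];print(s["ee_pos"],"ydir",(2*np.degrees(np.arctan2(r[1],r[0]))-90)%180,s["joint_positions"],s["time_s"])
E
python3 w.py
```

```text
[395.78846794 347.49220249 458.15805592] ydir 168.52772503686498 [ 4.71847887e-01 -1.88945910e-02  2.57917523e-01  1.84836565e+00
  9.86472491e-05 -8.98719506e-01] 13.6
```

{"fn": "jog_arm", "kwargs": {
  "plan": [5,-0.2,0.5,0,0,5,0,0.3,0,0,5,0,0,-0.4,0,5,0,0,-0.7,0,5,0,0,-0.8,0,5,0,0,-0.6,0,5,0,0,-0.4,0,5,0,0,-0.1,0,5,0,0,0,0,5,0,0,0,0]
}}

```text
time_s: 14.6
ee_pos: [390.2, 371.8, 369.5]
eef_rot: [-1.987, 2.431, -0.0]
force: [0.3, 0.8, -2.3]
grip_width: 0.181
finger_force: 46.3
```

```bash
python3 w.py; python3 - <<'E'
from h import *
np.set_printoptions(precision=1,suppress=True)
a,d=imaging.grab_frame("scene"); cv2.imwrite("pics/s4.png",cv2.resize(a[60:220,280:440,::-1],None,fx=3.7,fy=3.7,interpolation=cv2.INTER_CUBIC))
for n in("scene","top"):
    a,d=imaging.grab_frame(n);C=cloud(n,d); k=(C[...,2]>225)&(C[...,2]<258)&(C[...,1]>325)&(C[...,1]<380)&(C[...,0]>420)&(C[...,0]<540); Q=C[k]; print(n,"hook",len(Q)); 
    if len(Q)>10: p=np.polyfit(Q[:,0],Q[:,1],1); print(p,np.degrees(np.arctan(p[0])),"y at 472",np.polyval(p,472),Q[:,0].min())
E
```

```text
[390.18466891 371.81582658 369.53417805] ydir 168.5232983679818 [ 5.18415362e-01 -5.78958723e-02  5.29157316e-02  1.68010335e+00
  9.99744200e-05 -8.52074659e-01] 14.6
scene hook 65
[ -0.2 446.2] -10.957658181566849 y at 472 354.82539102483304 426.4548377207258
top hook 187
[ -0.2 448.1] -11.073386014919167 y at 472 355.7539921630996 429.1107303355221
```

View pics/s4.png

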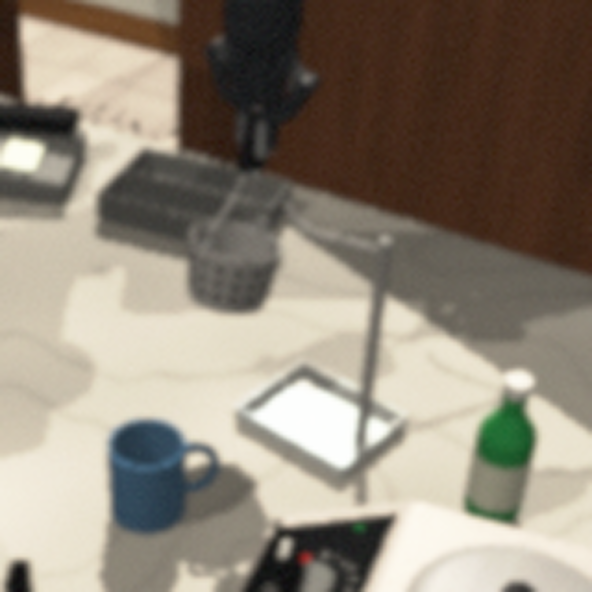

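The basket hangs from the gripper in front of the hook tip (crop (285,200)), with the handle in line with the hook. I'll slide it in along the hook.

{"fn": "jog_arm", "kwargs": {
  "plan": [5,0.3,-0.06,0,0,5,0.3,-0.06,0,0,5,0.3,-0.06,0,0,5,0.3,-0.06,0,0,5,0.3,-0.06,0,0,5,0.3,-0.06,0,0,5,0.3,-0.06,0,0,5,0.3,-0.06,0,0,5,0.3,-0.06,0,0,5,0,0,0,0]
}}

```text
time_s: 15.75
ee_pos: [472.0, 353.8, 366.5]
eef_rot: [1.983, -2.43, 0.002]
force: [0.8, -6.0, -8.6]
grip_width: 0.177
finger_force: 44.9
```

{"fn": "jog_arm", "kwargs": {
  "plan": [5,0.02,0,-0.2,0,5,0,0,-0.3,0,5,0,0,-0.3,0,5,0,0,-0.2,0,5,0,0,-0.1,0,5,0,0,0,0,5,0,0,0,0]
}}

```text
time_s: 16.45
ee_pos: [471.4, 355.6, 335.7]
eef_rot: [-1.988, 2.432, -0.0]
force: [0.3, -0.5, -2.5]
grip_width: 0.179
finger_force: 45.8
```

{"fn": "jog_arm", "kwargs": {
  "plan": [5,0,0,-0.1,0,5,0,0,0,0,5,0,0,0,0]
}}

```text
time_s: 16.75
ee_pos: [471.5, 355.5, 332.5]
eef_rot: [-1.988, 2.432, 0.0]
force: [-0.7, 0.7, -2.8]
grip_width: 0.176
finger_force: 45.8
```

```bash
python3 - <<'E'
from h import *
a,d=imaging.grab_frame("scene");b,_=imaging.grab_frame("top")
f=lambda im,x,y,w,h,k:cv2.resize(im[y:y+h,x:x+w,::-1],None,fx=k,fy=k,interpolation=cv2.INTER_CUBIC)
cv2.imwrite("pics/s5.png",np.hstack([f(a,325,70,75,110,5),f(b,130,150,80,110,5)]))
E
```

```text
(no output)
```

View pics/s5.png

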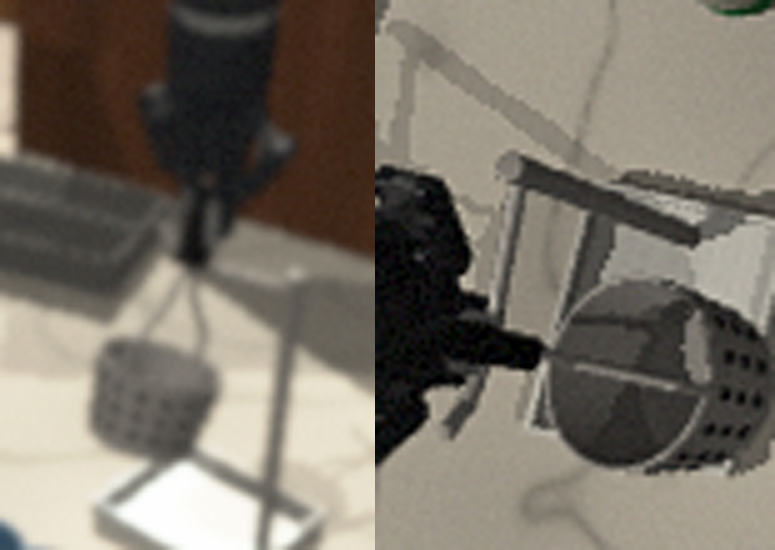

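The basket has pivoted in the grip. It hangs tilted to the right of the hook bar in the top crop: mouth at (630,375), block at (530,350). I'll measure its pose before moving on.

```bash
python3 - <<'E'
from h import *
np.set_printoptions(precision=0,suppress=True)
o={}
for n in("scene","top"):
    a,d=imaging.grab_frame(n);C=cloud(n,d)
    k=(C[...,2]>45)&(C[...,2]<300)&(np.hypot(C[...,0]-472,C[...,1]-320)<150)&(d>0)
    np.savez(f"now_{n}.npz",a=a,d=d)
    P=C[k]; A=a[k]; th=np.radians(-11.2); R=np.array([[np.cos(th),np.sin(th)],[-np.sin(th),np.cos(th)]])
    S=np.c_[(P[:,:2]-[472,355])@R.T,P[:,2]]  # stand frame
    S=S[(S[:,0]<72)]
    # per z band
    for z in range(60,290,15):
        q=S[(S[:,2]>=z)&(S[:,2]<z+15)]
        if len(q)>2: print(n,z,len(q),"x",q[:,0].min(),q[:,0].max(),"y",q[:,1].min(),q[:,1].max(),"med",np.median(q,0))
E
```

```text
scene 60 11 x 12.284556788760067 22.889845833334853 y -180.5652387033741 -170.75794206343318 med [  18. -177.   68.]
scene 105 15 x 32.04919700777272 41.12996551757971 y -87.69940022756812 -44.26596352246274 med [ 37. -72. 116.]
scene 120 91 x -38.8969595946808 43.3544773610852 y -102.89543015564213 -5.114933958802548 med [  9. -84. 129.]
scene 135 148 x -47.37284107640302 45.53605980352323 y -102.32454427604831 5.288064235144987 med [  3. -50. 142.]
scene 150 154 x -51.14519450494652 48.80356864409672 y -100.19934652770372 7.600646296360112 med [  7. -65. 157.]
scene 165 95 x -49.37737827968773 71.92331665920976 y -95.16734456396577 10.788773976260028 med [ 14. -80. 171.]
scene 180 28 x -27.446111855372376 25.276922592880265 y -95.806595891627 -0.8448788451440505 med [ -1. -88. 183.]
scene 195 18 x -5.565580220540802 71.20132831375668 y -88.09354137502228 1.6403838285947319 med [ -2. -70. 203.]
scene 210 19 x -7.13830663321402 2.0305862388869724 y -72.84535108487731 -10.976945301396132 med [ -1. -49. 217.]
scene 225 29 x -6.307438337740968 32.99208667088549 y -44.18895967071609 4.82
[... 1590 characters left out ...]
13374 med [ -1. -79. 205.]
top 210 40 x -4.289869458052256 1.4422802256282474 y -73.72396211932234 -36.273690874955115 med [ -2. -55. 218.]
top 225 64 x -31.191253689171692 28.182006619734498 y -42.33507697061732 5.658406986209589 med [ -1.  -2. 237.]
top 240 126 x -44.20835100531662 71.49336027951223 y -29.37153310975794 5.291593190410826 med [ 33.   0. 246.]
top 255 47 x -19.76564693614549 17.27477574935286 y -28.590887469101133 -6.190027344050443 med [ -1. -23. 264.]
top 270 75 x -22.15213178423133 20.160215729305047 y -23.24062441738124 -6.128809526047947 med [ -1. -15. 278.]
top 285 125 x -23.708940170382512 22.954053397792435 y -16.52394610916239 10.209905623620756 med [ -1.  -7. 292.]
```

The basket is rolled about 22° about the pinch axis, with the hook bar outside the +y leg of the handle. My plan is to back out, stand the basket upright on the free counter, and regrasp it more firmly.

{"fn": "jog_arm", "kwargs": {
  "plan": [5,-0.05,-0.25,0,0,5,-0.05,-0.25,0,0,5,0,0,0,0]
}}

```text
time_s: 17.25
ee_pos: [468.4, 339.5, 332.6]
eef_rot: [1.987, -2.433, 0.0]
force: [-0.6, -0.3, -3.2]
grip_width: 0.177
finger_force: 45.9
```

{"fn": "jog_arm", "kwargs": {
  "plan": [5,-0.35,0.07,0,0,5,-0.35,0.07,0,0,5,-0.35,0.07,0,0,5,-0.35,0.07,0,0,5,-0.35,0.07,0,0,5,-0.35,0.07,0,0,5,-0.35,0.07,0,0,5,-0.35,0.07,0,0,5,-0.35,0.07,0,0,5,0,0,0,0]
}}

```text
time_s: 18.25
ee_pos: [372.7, 359.8, 332.7]
eef_rot: [-1.99, 2.431, 0.0]
force: [0.0, -0.6, -3.0]
grip_width: 0.179
finger_force: 45.8
```

```bash
cat > b.py <<'E'
from h import *
np.set_printoptions(precision=0,suppress=True)
s=bot.sense();e=s["ee_pos"];print(e)
th=np.radians(-11.2); R=np.array([[np.cos(th),np.sin(th)],[-np.sin(th),np.cos(th)]])
for n in("top","scene"):
    a,d=imaging.grab_frame(n);C=cloud(n,d)
    k=(C[...,2]>5)&(C[...,2]<e[2]-45)&(d>0); P=C[k]
    S=np.c_[(P[:,:2]-e[:2])@R.T,P[:,2]-e[2]+54]; S=S[(abs(S[:,0])<50)&(abs(S[:,1])<150)]
    for z in range(-190,-20,15):
        q=S[(S[:,2]>=z)&(S[:,2]<z+15)]
        if len(q)>4: print(n,z,len(q),"y",q[:,1].min(),q[:,1].max(),"med",np.median(q,0))
E
python3 b.py
```

```text
[373. 360. 333.]
top -190 116 y -47.317035388245465 -19.703047721757375 med [   2.  -33. -177.]
top -175 273 y -84.13080720076661 -14.047892019922553 med [  -3.  -43. -170.]
top -160 234 y -101.63566337200076 -6.9655529711798465 med [   0.  -28. -152.]
top -145 289 y -99.84460957953006 4.6356445267798065 med [  -0.  -25. -137.]
top -130 273 y -96.92143222764956 4.224842939117115 med [  -1.  -29. -123.]
top -115 165 y -93.29064535666103 9.711509757474843 med [   1.  -79. -108.]
top -100 77 y -92.09930395516939 2.288533679475955 med [  2. -85. -96.]
top -85 22 y -86.10073896118153 -6.626843867212757 med [ -0. -79. -75.]
top -70 41 y -77.14239788830317 -39.29451701748738 med [ -0. -56. -62.]
top -55 18 y -44.534233134448506 -28.92011053903923 med [ -0. -34. -48.]
top -40 17 y -32.05888938025416 -10.49650894211411 med [  0. -28. -29.]
top -25 52 y -29.882958618139206 -6.787492234799981 med [  2. -25. -18.]
scene -175 16 y -86.20400140971938 -43.20263399017553 med [  42.  -63. -163.]
scene -160 83 y -101.58586344142363 -5.4839624702419725 med [  23.  -82. -151.]
scene -145 134 y -105.40495298673113 -0.30290071319906703 med [   7.  -58. -137.]
scene -130 141 y -98.93402605859669 4.674730492615373 med [  11.  -64. -124.]
scene -115 89 y -94.5129396243131 7.869785022240333 med [  17.  -78. -109.]
scene -100 37 y -90.10497518551067 5.204137263554842 med [  3. -84. -96.]
scene -85 9 y -84.9343316752823 -7.3680524477015705 med [  3. -76. -76.]
scene -70 23 y -75.63404007146374 -7.73654737378865 med [ -0. -47. -64.]
scene -55 12 y -41.59828951873581 -9.155967044524939 med [ -1. -32. -49.]
scene -40 20 y -31.464527085930907 -0.3066536416142552 med [  4. -21. -28.]
scene -25 28 y -32.49177357809402 6.950333701456536 med [  5. -22. -17.]
```

{"fn": "jog_arm", "kwargs": {
  "plan": [5,0,0,-0.4,0,5,0,0,-0.7,0,5,0,0,-0.7,0,5,0,0,-0.6,0,5,0,0,-0.3,0,5,0,0,-0.2,0,5,0,0,-0.1,0,5,0,0,-0.07,0,5,0,0,0,0]
}}

```text
time_s: 19.25
ee_pos: [374.2, 359.5, 240.7]
eef_rot: [-1.988, 2.432, -0.0]
force: [0.4, 0.1, -1.4]
grip_width: 0.178
finger_force: 45.8
```

{"fn": "jog_arm", "kwargs": {
  "plan": [5,-0.05,-0.26,0,0,5,-0.05,-0.26,0,0,5,-0.05,-0.26,0,0,5,-0.05,-0.26,0,0,5,-0.05,-0.26,-0.03,0,5,-0.05,-0.26,-0.03,0,5,-0.05,-0.26,-0.05,0,5,-0.05,-0.26,-0.06,0,5,-0.04,-0.25,-0.06,0,5,0,0,0,0],
  "newtons": 20
}}

```text
time_s: 20.25
ee_pos: [362.0, 290.1, 238.0]
eef_rot: [-1.983, 2.426, 0.0]
force: [-4.7, 3.5, 27.1]
grip_width: 0.181
finger_force: 51.6
```

```bash
python3 b.py | grep -v scene
```

```text
[362. 290. 238.]
top -190 168 y -148.75870588930073 142.76095611637487 med [  12.  -24. -177.]
top -175 355 y -145.09881343976505 144.23081160946617 med [   2.  -32. -170.]
top -160 163 y -149.2390347867694 9.887974432701162 med [   1.  -16. -152.]
top -145 175 y -146.12551281906772 15.200221074267967 med [   4.  -11. -137.]
top -130 180 y -142.2639434734155 18.699020793866506 med [   2.  -14. -123.]
top -115 126 y -139.79563437537436 17.307537473354678 med [   6.  -68. -107.]
top -100 35 y -148.997672917201 -63.17832070563522 med [  37. -122.  -94.]
top -85 21 y -71.26652075153454 -52.95948931130304 med [ -2. -64. -75.]
top -70 22 y -52.588546300736226 -28.6358066332767 med [ -1. -42. -62.]
top -55 15 y -35.27532215401913 -23.178083857013792 med [ -1. -27. -49.]
top -40 9 y -25.566916381791724 -12.775979540790612 med [  2. -24. -27.]
top -25 29 y -24.463990809374625 -7.752381693646879 med [ -0. -21. -17.]
```

{"fn": "jog_arm", "kwargs": {
  "plan": [5,0,0,0.1,0,5,0,0,0,0,22,0,0,0,0,26,0,0,0,0,30,0,0,0,0,40,0,0,0,0,40,0,0,0,0]
}}

```text
time_s: 21.05
ee_pos: [360.7, 289.5, 236.2]
eef_rot: [1.988, -2.432, -0.0]
force: [-0.6, 0.2, -0.3]
grip_width: 0.47
finger_force: 0.0
```

{"fn": "jog_arm", "kwargs": {
  "plan": [40,0,0,0.3,0,40,0,0,1,0,40,0,0,1,0,40,0,0,1,0,40,-0.5,1,0,0,40,-0.5,1,0,0,40,-0.5,1,0,0,40,-0.5,1,0,0,40,-0.5,1,0,0]
}}

```text
time_s: 21.95
ee_pos: [285.0, 440.8, 336.2]
eef_rot: [-1.988, 2.432, 0.0]
force: [1.1, 0.3, 1.0]
grip_width: 0.47
finger_force: 0.0
```

```bash
cat > f.py <<'E'
from h import *
np.set_printoptions(precision=1,suppress=True)
for n in("top","scene"):
    a,d=imaging.grab_frame(n); cv2.imwrite(f"pics/{n}6.png",a[:,:,::-1]); C=cloud(n,d); print(n)
    k=(C[...,2]>186)&(C[...,2]<203)&(abs(C[...,0]-355)<75)&(abs(C[...,1]-280)<75)&(a.max(2)<70); P=C[k]
    if len(P)>5: print("block",len(P),P.mean(0),cv2.minAreaRect(P[:,:2].astype(np.float32)))
    k=(C[...,2]>58)&(C[...,2]<70)&(np.hypot(C[...,0]-350,C[...,1]-270)<85); Q=C[k]; Q=Q[Q[:,1]>205]; print("rim",len(Q),Q.min(0),Q.max(0))
    A=np.c_[2*Q[:,:2],np.ones(len(Q))]; x=np.linalg.lstsq(A,(Q[:,:2]**2).sum(1),rcond=None)[0]; print(x[:2],np.sqrt(x[2]+x[:2]@x[:2]))
E
python3 f.py; python3 w.py
```

```text
top
block 89 [350.4 243.4 192.8] ((350.021484375, 243.87054443359375), (29.273998260498047, 15.895715713500977), 82.25308990478516)
rim 124 [301.8 206.7  58.6] [399.  293.7  69.9]
[350.2 244.9] 47.63815389443634
scene
block 15 [356.2 236.  191.2] ((355.6969909667969, 236.09837341308594), (22.69560432434082, 9.284255981445312), 79.08429718017578)
rim 65 [303.9 209.8  58. ] [401.4 295.5  68.8]
[352.8 244. ] 47.511658640912955
[283.97011103 441.92578535 335.73037853] ydir 168.72557169749342 [ 7.49950111e-01 -1.14286366e-01 -6.25098859e-02  1.62247942e+00
  9.21272650e-04 -6.24070278e-01] 22.05
```

{"fn": "jog_arm", "kwargs": {
  "plan": [50,0.28,-0.82,0,0,50,0.28,-0.82,0,0,50,0.28,-0.82,0,0,50,0.28,-0.82,0,0,50,0.28,-0.82,0,0,50,0.28,-0.82,0,0,50,0.28,-0.82,0,0,50,0.28,-0.82,0,0,50,0,0,0,0,50,0,0,0,0]
}}

```text
time_s: 23.05
ee_pos: [353.2, 242.2, 336.0]
eef_rot: [-1.986, 2.434, -0.0]
force: [-0.2, 0.5, -0.5]
grip_width: 0.586
finger_force: 0.0
```

{"fn": "jog_arm", "kwargs": {
  "plan": [50,0,0,-0.8,0.8,50,0,0,-0.8,0,50,0,0,-0.8,0,50,0,0,-0.6,0,50,0,0,-0.4,0,50,0,0,0,0]
}}

```text
time_s: 23.65
ee_pos: [352.1, 243.0, 232.2]
eef_rot: [2.005, -2.416, -0.002]
force: [0.6, -0.3, 0.2]
grip_width: 0.588
finger_force: 0.0
```

Grip firmly, lift slowly, then check the tilt.

{"fn": "jog_arm", "kwargs": {
  "plan": [5,0,0,0.06,0,5,0,0,0,0,5,0,0,0,0,5,0,0,0,0,5,0,0,0,0,5,0,0,0,0],
  "newtons": 110
}}

```text
time_s: 24.25
ee_pos: [353.6, 243.0, 236.5]
eef_rot: [-2.004, 2.416, -0.001]
force: [-0.4, 1.5, 6.0]
grip_width: 0.168
finger_force: 107.8
```

{"fn": "jog_arm", "kwargs": {
  "plan": [5,0,0,0.1,0,5,0,0,0.2,0,5,0,0,0.4,0,5,0,0,0.6,0,5,0,0,0.8,0,5,0,0,0.8,0,5,0,0,0.8,0,5,0,0,0.5,0,5,0,0,0.3,0,5,0,0,0,0]
}}

```text
time_s: 25.25
ee_pos: [353.3, 242.8, 371.6]
eef_rot: [-2.004, 2.417, -0.001]
force: [-0.5, -0.5, -3.0]
grip_width: 0.171
finger_force: 107.5
```

```bash
python3 b.py
```

```text
[353. 243. 372.]
top -190 626 y -39.101633645131635 42.65188361219036 med [   1.    5. -179.]
top -175 99 y -42.42915762227777 42.815371925876285 med [  -2.   15. -168.]
top -160 97 y -44.68482616022889 44.76005201994381 med [   5.   15. -151.]
top -145 80 y -45.60833275460188 40.16029208931254 med [ -35.   11. -137.]
top -130 182 y -48.60115314091321 37.25589807912829 med [  -8.  -10. -119.]
top -115 8 y -48.203780443640426 21.037454986655984 med [   1.  -47. -113.]
top -100 17 y -47.17166031983124 -31.535322372421142 med [  0. -40. -89.]
top -85 19 y -37.38420587593077 -18.583605999434248 med [ -1. -29. -77.]
top -70 17 y -21.94422643285916 -11.090720284374331 med [ -1. -16. -65.]
top -40 15 y -14.872476062464413 -10.857498064136424 med [  2. -14. -29.]
top -25 20 y -14.80277688886233 -6.54989853366297 med [  1. -14. -14.]
scene -190 41 y -40.47269024374066 33.92096145256685 med [  28.  -24. -179.]
scene -175 116 y -45.729334220567374 49.81441191822435 med [  -3.    4. -167.]
scene -160 130 y -48.08020102105896 46.56640260571341 med [   1.   11. -152.]
scene -145 158 y -46.83455312204297 50.19393156536275 med [   2.   -1. -137.]
scene -130 151 y -50.24022462569182 53.83022686060251 med [   0.    3. -123.]
scene -115 11 y -47.431846443094564 52.78656520627494 med [   0.   46. -107.]
scene -100 12 y -49.48913262068727 47.402452229745 med [  2. -37. -92.]
scene -85 15 y -36.57616222233672 31.373384163266284 med [  1. -21. -78.]
scene -70 18 y -24.081703916999725 135.1556002835868 med [  1. -10. -62.]
scene -55 10 y -10.3337852670436 18.203067101712623 med [  1.   2. -48.]
scene -40 30 y -17.392206298447967 15.886160216721073 med [  7.  -9. -33.]
scene -25 30 y -16.197341516997188 8.866130486793068 med [  7. -10. -16.]
```

{"fn": "jog_arm", "kwargs": {
  "plan": [5,0.05,0.2,0.05,0,5,0.1,0.4,0.05,0,5,0.15,0.6,0,0,5,0.15,0.7,0,0,5,0.15,0.7,0,0,5,0.15,0.7,0,0,5,0.1,0.5,0,0,5,0.1,0.35,0,0,5,0.05,0.15,0,0,5,0,0,0,0]
}}

```text
time_s: 26.35
ee_pos: [383.0, 372.2, 372.8]
eef_rot: [2.005, -2.417, -0.0]
force: [0.6, -0.2, -2.7]
grip_width: 0.17
finger_force: 107.5
```

```bash
python3 b.py|grep -v top; python3 w.py
```

```text
[383. 372. 373.]
scene -190 27 y -42.50881211241023 12.322135180802942 med [  27.  -29. -178.]
scene -175 90 y -46.01728244552307 43.92445015584288 med [   8.  -15. -165.]
scene -160 120 y -48.426286797082334 46.2356929175946 med [  -2.    7. -151.]
scene -145 128 y -50.483528339102165 47.96907027801549 med [   2.    8. -137.]
scene -130 149 y -53.803858814183705 49.95185720172699 med [  -2.   -6. -122.]
scene -115 16 y -51.39739501320267 47.556463585489745 med [  -1.  -19. -110.]
scene -100 10 y -48.67412828130689 43.98807704810717 med [ -1. -40. -92.]
scene -85 14 y -39.70747465615362 31.361483842033362 med [ -0. -27. -78.]
scene -70 18 y -24.969861024441684 17.98065246449623 med [  0.  -6. -65.]
scene -55 9 y -18.229910297901686 7.460514849680096 med [  1.  -8. -50.]
scene -40 27 y -19.392362123034395 7.387242081420308 med [  6. -14. -32.]
scene -25 26 y -20.47165933663564 -1.7535972719904578 med [  6. -15. -17.]
[382.94227643 371.46620223 373.20411071] ydir 169.32024257331153 [ 5.24862897e-01 -7.02646797e-02  4.78152217e-02  1.68919173e+00
 -1.13106913e-04 -8.59536482e-01] 26.45
```

{"fn": "jog_arm", "kwargs": {
  "plan": [5,0.05,0.13,0.17,0,5,0.2,-0.04,0,0,5,0.2,-0.04,0,0,5,0.2,-0.04,0,0,5,0.2,-0.04,0,0,5,0.2,-0.04,0,0,5,0.2,-0.04,0,0,5,0.2,-0.04,0,0,5,0,0,0,0]
}}

```text
time_s: 27.35
ee_pos: [427.2, 367.0, 378.1]
eef_rot: [2.004, -2.419, 0.0]
force: [0.6, -0.5, -3.5]
grip_width: 0.172
finger_force: 107.4
```

{"fn": "jog_arm", "kwargs": {
  "plan": [5,0.2,-0.04,0,0,5,0.2,-0.04,0,0,5,0.2,-0.04,0,0,5,0,0,0,0]
}}

```text
time_s: 27.75
ee_pos: [445.2, 363.4, 378.1]
eef_rot: [2.004, -2.419, 0.0]
force: [-0.4, -0.7, -2.1]
grip_width: 0.169
finger_force: 107.4
```

No contact so far; continue to the seat.

{"fn": "jog_arm", "kwargs": {
  "plan": [5,0.2,-0.04,0,0,5,0.2,-0.04,0,0,5,0.2,-0.04,0,0,5,0.2,-0.04,0,0,5,0.1,-0.02,0,0,5,0,0,0,0]
}}

```text
time_s: 28.35
ee_pos: [471.9, 358.0, 378.1]
eef_rot: [2.005, -2.419, -0.0]
force: [-0.7, -0.4, -3.5]
grip_width: 0.169
finger_force: 107.5
```

```bash
python3 b.py; python3 - <<'E'
from h import *
a,d=imaging.grab_frame("scene");b,_=imaging.grab_frame("top")
f=lambda im,x,y,w,h,k:cv2.resize(im[y:y+h,x:x+w,::-1],None,fx=k,fy=k,interpolation=cv2.INTER_CUBIC)
cv2.imwrite("pics/s7.png",np.hstack([f(a,325,70,75,110,5),f(b,130,150,80,110,5)]))
E
```

```text
[472. 358. 378.]
top -190 524 y -40.83460546243451 42.106356535458715 med [   1.    7. -179.]
top -175 123 y -43.33482924809248 42.48775744688592 med [  -3.   16. -167.]
top -160 137 y -45.66604001653389 44.27362290778939 med [   1.   18. -152.]
top -145 141 y -47.87719242162254 46.09157136396077 med [   1.   29. -137.]
top -130 236 y -49.718549349904464 44.88157700819561 med [   5.    3. -120.]
top -115 18 y -49.76718459966287 24.811358769160414 med [  -3.  -46. -113.]
top -100 80 y -47.457960014465385 3.1187808804978836 med [ -1.  -4. -88.]
top -85 99 y -37.08127126620087 2.1673744298173583 med [  1.  -3. -81.]
top -70 23 y -23.999979073084003 -1.918562469198527 med [ -1. -16. -66.]
top -55 7 y -12.840087553713841 -9.34360123549562 med [ -1. -12. -52.]
top -40 18 y -15.9588019493138 -12.158946201835327 med [  0. -15. -32.]
top -25 28 y -16.71082277915092 -6.463248435991409 med [  0. -14. -15.]
scene -190 31 y -42.34053758030674 41.00131992552755 med [  15.  -34. -178.]
scene -175 102 y -47.02126042403064 47.084661478220944 med [  -2.  -11. -167.]
scene -160 129 y -49.25084670875707 47.273001648959536 med [  -4.    4. -152.]
scene -145 150 y -50.38160054790162 49.823825586913884 med [   1.   -1. -137.]
scene -130 124 y -51.67451258690549 53.325779770610545 med [  11.  -18. -122.]
scene -115 16 y -49.35753361827082 49.642764153723284 med [  -3.   40. -110.]
scene -100 35 y -49.66030646771915 45.60365162578523 med [ -1.  -5. -89.]
scene -85 40 y -34.73999321812876 31.206773725691214 med [ -1.  -5. -80.]
scene -70 12 y -24.031315437185434 20.133346270552764 med [ -2. -15. -64.]
scene -55 9 y -14.290765689293119 13.04573542344076 med [  1.  -5. -48.]
scene -40 29 y -18.523052321378792 9.001832038733278 med [  5. -14. -34.]
scene -25 27 y -19.602975705266847 -0.1262168975195241 med [  3. -15. -15.]
```

View pics/s7.png

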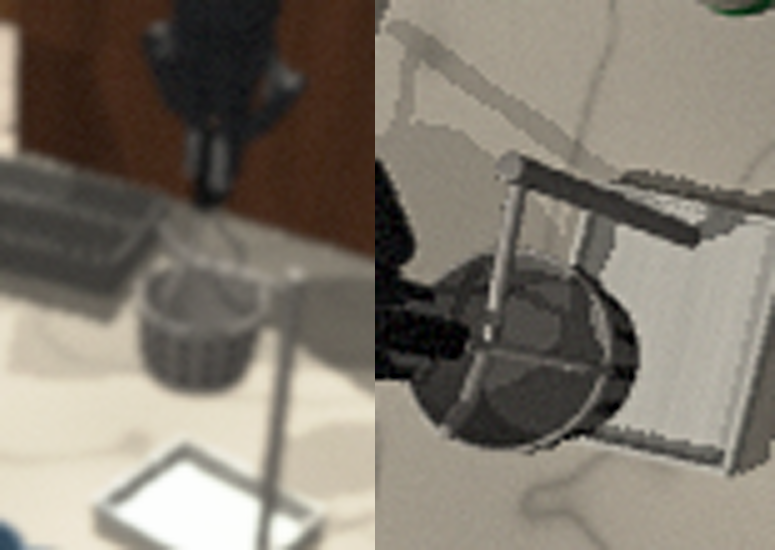

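The hook bar now runs through the handle: in the top crop it passes under the wire at (490,345), with the basket upright beneath. I'll centre it and lower.

{"fn": "jog_arm", "kwargs": {
  "plan": [5,0,-0.1,-0.2,0,5,0,0,-0.3,0,5,0,0,-0.3,0,5,0,0,-0.3,0,5,0,0,-0.1,0,5,0,0,-0.1,0,5,0,0,0,0]
}}

```text
time_s: 29.25
ee_pos: [471.4, 355.2, 339.0]
eef_rot: [2.005, -2.418, -0.0]
force: [-0.2, 0.2, -2.8]
grip_width: 0.169
finger_force: 107.5
```

{"fn": "jog_arm", "kwargs": {
  "plan": [5,0,0,-0.07,0,5,0,0,0,0]
}}

```text
time_s: 29.45
ee_pos: [471.5, 355.2, 337.3]
eef_rot: [-2.005, 2.418, -0.0]
force: [0.3, -0.2, -3.3]
grip_width: 0.169
finger_force: 107.5
```

{"fn": "jog_arm", "kwargs": {
  "plan": [5,0,0,-0.05,0,5,0,0,0,0]
}}

```text
time_s: 29.65
ee_pos: [471.7, 355.5, 336.1]
eef_rot: [-2.005, 2.417, 0.0]
force: [0.8, 1.6, -1.4]
grip_width: 0.163
finger_force: 108.0
```

{"fn": "jog_arm", "kwargs": {
  "plan": [5,0,0,-0.03,0,5,0,0,0,0]
}}

```text
time_s: 29.85
ee_pos: [471.7, 355.5, 335.8]
eef_rot: [-2.004, 2.417, -0.0]
force: [0.2, 1.5, 3.7]
grip_width: 0.168
finger_force: 108.6
```

{"fn": "jog_arm", "kwargs": {
  "plan": [16,0,0,0,0,17,0,0,0,0,18,0,0,0,0,20,0,0,0,0,24,0,0,0,0,30,0,0,0,0,40,0,0,0,0,50,0,0,0,0,50,0,0,0,0,50,0,0,0,0],
  "newtons": 20
}}

```text
time_s: 30.85
ee_pos: [471.5, 355.2, 334.8]
eef_rot: [2.005, -2.418, -0.0]
force: [0.9, 0.8, -0.0]
grip_width: 0.587
finger_force: 0.0
```

{"fn": "jog_arm", "kwargs": {
  "plan": [50,0,0,0.1,0,50,0,0,0.3,0,50,0,0,0.6,0,50,0,0,1,0,50,0,0,1,0,50,0,0,1,0,50,-0.8,-0.8,0,0,50,-0.8,-0.8,0,0,50,-0.8,-0.8,0,0,50,-0.8,-0.8,0,0]
}}

```text
time_s: 31.85
ee_pos: [374.4, 258.5, 455.6]
eef_rot: [-2.005, 2.418, -0.001]
force: [0.3, -0.5, 1.3]
grip_width: 0.585
finger_force: 0.0
```

{"fn": "jog_arm", "kwargs": {
  "plan": [50,-0.5,-0.8,0,0,50,-0.5,-0.8,0,0,50,0,-0.8,0,0,50,0,-0.8,0,0,50,0,0,0,0,50,0,0,0,0,50,0,0,0,0,50,0,0,0,0,50,0,0,0,0,50,0,0,0,0]
}}

```text
time_s: 32.85
ee_pos: [345.4, 163.6, 454.8]
eef_rot: [2.006, -2.417, -0.0]
force: [0.0, 0.2, -0.5]
grip_width: 0.584
finger_force: 0.0
```

```bash
python3 - <<'E'
from h import *
np.set_printoptions(precision=1,suppress=True)
fr=[]
def meas():
    C=cloud("top",d); k=(C[...,2]>280)&(C[...,2]<302)&(np.hypot(C[...,0]-472,C[...,1]-355)<60); P=C[k]; print("block",len(P),P.mean(0) if len(P) else 0)
    k=(C[...,2]>152)&(C[...,2]<172)&(np.hypot(C[...,0]-472,C[...,1]-355)<70); P=C[k]; print("rim",len(P),P.min(0),P.max(0))
for i in range(2):
    b,d=imaging.grab_frame("top"); meas()
    for _ in range(5): a,_d=imaging.grab_frame("scene")
f=lambda im,x,y,w,h,k:cv2.resize(im[y:y+h,x:x+w,::-1],None,fx=k,fy=k,interpolation=cv2.INTER_CUBIC)
cv2.imwrite("pics/t8.png",b[:,:,::-1])
cv2.imwrite("pics/s8.png",np.vstack([np.hstack([f(a,300,70,100,75,4),f(b,130,165,100,75,4)]),np.hstack([f(a,320,185,100,60,4),f(b,258,130,100,60,4)])]))
E
python3 m2.py pics/t8.png; python3 w.py
```

```text
block 120 [471.2 353.3 292.3]
rim 226 [423.9 307.  152.1] [519.6 406.6 169.6]
block 122 [471.2 353.2 291.9]
rim 220 [423.9 307.9 152. ] [519.8 405.4 171.5]
disc ctr(r,u) [-1.1  0.1] R 32.73538184747402
tab [np.float64(291.5475156777617), np.float64(166.9049686444766)] [-41.3 -11.9] 42.95173578403927 -106.04510202776811
white [296. 165.] 1 8 [-28.5  -6.3] 29.214078119269473 -102.35801332285591
white [296. 165.] 1 40 [-27.3   2.9] 27.427049852546943 -83.95654280452199
white [301.5 166.6] 16 8 [-14.5 -12.2] 18.9537072185383 -130.14534173625086
white [301.5 166.6] 16 40 [-13.7  -2.9] 13.968930884911332 -101.95276602185085
line dir -100.60754532321597
[345.46448785 163.22179059 454.84017017] ydir 169.3273661247465 [ 9.52795377e-02 -4.46469892e-01 -1.11628157e-01  1.90571113e+00
  6.74247145e-05 -1.28924419e+00] 33.45
```

View pics/s8.png

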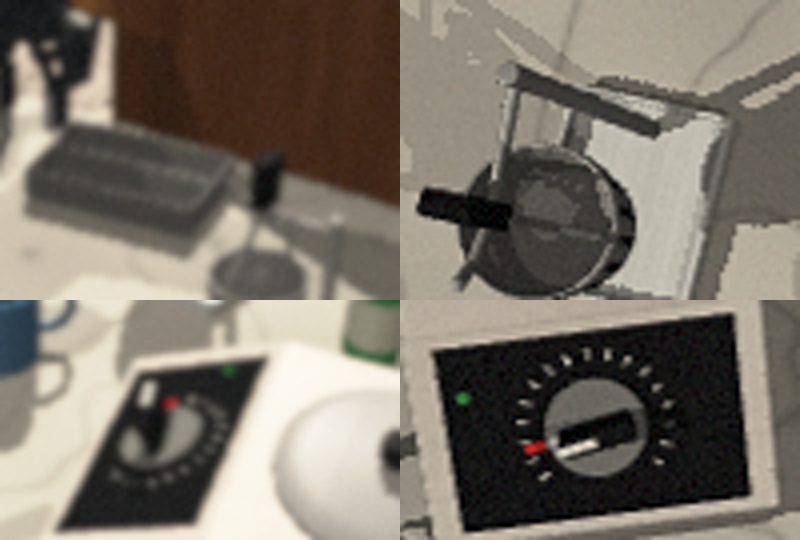

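The basket hangs still and level on the hook. I'll re-measure the dial more precisely with averaged frames.

```bash
python3 - <<'E'
from h import *
np.set_printoptions(precision=2,suppress=True)
F=np.mean([imaging.grab_frame("top")[0].astype(float) for _ in range(20)],0)
y=np.radians(8);s,c_=np.sin(np.radians(28)),np.cos(np.radians(28))
n=np.array([-s*np.cos(y),-s*np.sin(y),c_]);u=np.array([c_*np.cos(y),c_*np.sin(y),s]);r=np.array([np.sin(y),-np.cos(y),0]);c=np.array([643,7,115.])
k=8;B=cv2.resize(F[140:185,280:335].astype(np.float32),None,fx=k,fy=k,interpolation=cv2.INTER_CUBIC)
px=lambda q:np.c_[(q[:,0]+.5)/k-.5+280,(q[:,1]+.5)/k-.5+140]
def onpl(uv,off):
    o,dd=rays("top",uv); p=o+dd*(((c+n*off-o)@n)/(dd@n))[:,None]-c; return np.c_[p@r,p@u]
vv,uu=np.mgrid[0:B.shape[0],0:B.shape[1]]; gx=px(np.c_[uu.ravel(),vv.ravel()]).reshape(B.shape[0],-1,2)
rad=np.hypot(gx[...,0]-307.5,gx[...,1]-161.3)
g=((B.min(2)>70)&(rad<14.5)&(B.max(2)-B.min(2)<40)).astype(np.uint8)
hull=cv2.convexHull(max(cv2.findContours(g,cv2.RETR_EXTERNAL,cv2.CHAIN_APPROX_NONE)[0],key=cv2.contourArea)).reshape(-1,2)
D=onpl(px(hull),8)
for th in(2,1.2,.8):
    A=np.c_[2*D,np.ones(len(D))];x=np.linalg.lstsq(A,(D**2).sum(1),rcond=None)[0];R=np.sqrt(x[2]+x[:2]@x[:2]);res=abs(np.hypot(*(D-x[:2]).T)-R);D=D[res<th]
print("centre",x[:2],R,len(D),res.max())
ct=x[:2]; ang=lambda q:np.degrees(np.arctan2(*(q-ct)))
w=np.clip(B[...,0]-B[...,1:].max(2)-40,0,None)*(rad<22); T=onpl([(gx*w[...,None]).sum((0,1))/w.sum()],2)[0]
print("tab",T-ct,np.hypot(*(T-ct)),ang(T))
w=B.min(2); m=(w>140)&(rad<17); nb,l,st,ce=cv2.connectedComponentsWithStats(m.astype(np.uint8))
for i in range(1,nb):
    if st[i,4]<30: continue
    q=px(np.argwhere(l==i)[:,::-1])
    for off in(8,40):
        p=onpl(q,off); e=np.linalg.svd(p-p.mean(0))[2][0]; e*=-np.sign(e[0]); print("white",st[i,4],q.mean(0),off,p.mean(0)-ct,np.hypot(*(p.mean(0)-ct)),"ang",ang(p.mean(0)),"dir",np.degrees(np.arctan2(*e)))
# bar top black quad
m=((B.max(2)<55)&(rad<13)).astype(np.uint8); cn=max(cv2.findContours(m,cv2.RETR_EXTERNAL,cv2.CHAIN_APPROX_NONE)[0],key=cv2.contourArea).reshape(-1,2)
for off in(8,40):
    p=onpl(px(cn),off).astype(np.float32); print("bar",off,cv2.minAreaRect(p),np.degrees(np.arctan2(*(lambda v:(v*-np.sign(v[0])))(cv2.fitLine(p,cv2.DIST_L2,0,.01,.01).ravel()[:2]))))
E
```

```text
centre [-1.    0.19] 33.55013313161067 43 0.9883310846485784
tab [-42.26 -10.61] 43.5677838666224 -104.09528021031207
white 101 [295.78 165.04] 8 [-29.25  -6.34] 29.925603095811333 ang -102.23431840541264 dir -136.15536069746324
white 101 [295.78 165.04] 40 [-27.96   2.8 ] 28.104295756416555 ang -84.28328869277038 dir -136.15536069746278
white 1116 [301.5  166.68] 8 [-14.62 -12.61] 19.310051872416977 ang -130.77265468320996 dir -101.40448620387676
white 1116 [301.5  166.68] 40 [-13.8   -3.27] 14.183201457358837 ang -103.34288478005953 dir -101.40448620387676
bar 8 ((0.5648269653320312, -4.528398513793945), (55.065914154052734, 23.186296463012695), 10.762432098388672) -98.259224
bar 40 ((0.8809032440185547, 4.5616254806518555), (53.34054946899414, 22.459806442260742), 10.762429237365723) -98.259224
```

The dial is within about 2° of the tab (about 1 mm at the pointer), and the basket hangs still. I'm handing in.

```bash
python3 -c "
from cell import bot
print(bot.job_done())"
```

```text
the job is handed in; nothing more can be done
None
```

I turned the dial to the red tab, within about 2° by my measurement, then hung the steel basket by its handle on the drain-stand hook, level and still; on the first try it missed the hook and tilted in the gripper, so I stood it on the counter and regrasped it, handing in at about 34 s.

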